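# Snug the blue adjustable wrench onto the brass valve nut

## Robot

A 6-joint arm with a two-finger parallel gripper is mounted at the origin on a cart in front of the work surface, level with it; the furniture and walls round the work are solid. World frame = base frame: x ahead of the robot, y to its left, z up, the work surface at z = 0. Lengths are in m, angles in degrees, forces in N, time in s.
With the tool pointing down it reaches from about 0.375 to 0.9 m from the base axis. Payload 3.1 kg.
Tool frame: the origin (TCP) lies between the finger pads; the fingertips stand 11 mm ahead of it and the grasp point (between the pads) lies 8 mm behind it; z points along the fingers, y is the line along which they close (so a half turn about z gives the same grasp; the last joint's range is limited). The gripper opens to 87 mm and grips with 3 to 60 N. Pads are 19 mm wide; open, the fingers measure 117 mm over their backs; the gripper's body (75 mm by 190 mm) begins 51 mm behind the grasp point.
Start: joints at [56.064, 30.224, 82.088, -0, 67.689, -10.227], TCP at [0.251, 0.572, 0.195] pointing down, gripper open.
Joint ranges: [-176.69, 176.69], [-43.24, 126.21], [12.49, 139.97], [-82, 262], [0, 151.66], [-163.58, 163.58]. Speed limits (degrees/s): [159.86, 159.86, 180, 180, 180, 180].

## Interface

Orientations are given as a 3x3 rotation matrix whose columns are the frame's x, y, z axes.
In Python, from rig import bot gives the robot as it stands.
- The arm moves only by the tool apply_moves, never from a script. Its argument "steps" is a list that holds one entry, the list of rows, each a list of 7 numbers: the shift along the tool's x, y, z in cm, then the turn, a rotation vector about the tool's x, y, z in degrees, then the gripper command: -1 is shut, 1 is fully open, values between are in proportion. In form: [[[dx, dy, dz, rx, ry, rz, jaw], ...]]. A call has 1 to 20 rows; each row is the pose to reach, as a shift and turn from the pose commanded when the call began, along the tool's axes at that moment; what a row does not reach only later rows make up. A row lasts 1/8 s, in which the tool goes at most 62.5 mm and 10.7 degrees, less where a joint would pass 70% of its speed; a pose out of reach is approached as far as the arm can. A call with a gripper value outside its range is refused whole. The fingers move at their own pace and stop on an object; the grip force is fixed at half the most. Time passes only in rows, so rows that repeat a pose let the fingers close. It gives the time, the measured TCP pose, the force, the opening and the grip force at its end, in the units of the state.
- bot.read_state(): the state, without advancing time (a new reading comes with each control period).
- bot.capture(name): name is "scene" or "side" or "wrist"; returns the picture (420x560x3 uint8, blue, green, red); there is no depth.
- bot.camera_model(name): a dict with "intrinsics" (3x3 intrinsics, pixels), "R" (3x3) and "t" (3): a world point X has camera coordinates R X + t. Camera axes: x right, y down, z forward; pixel columns grow to the right and rows downward; lengths in m; the calibration is good to about 2 mm. A picture is of the moment at which its call begins: read the wrist's pose just before it. camera_model takes no time and is no camera call; for the wrist camera it gives the pose at the moment of the call.
- bot.hand_in(): hands the job in; it is judged then, once.
The state is a dict: "time_s": time; "joint_positions": joint angles; "qvel": joint speeds; "tau": joint torques, N m; "position": TCP position; "tcp_rot": TCP orientation; "force": force on the tool from outside, world axes, zero at the start; "moment": the same for the moment, N m; "opening": opening from 0.0 (shut) to 1.0 (fully open); "grasp_force": force on a finger pad.
Only numpy, scipy, OpenCV 4.12 (cv2) and the standard library are available. Lean on these libraries where they do the work, as an engineer would, in place of code of your own. Each camera call takes 0.05 s, during which the arm holds its last target. There are 200 camera calls.

## Task

Two adjustable wrenches sit loosely on valve nuts. Roll the worm of the blue-handled wrench, the one on the brass valve, with a fingertip until its moving jaw has closed snugly on the nut, ready for turning. Leave the jaw of the red-handled wrench as it is set.

Things in the scene. Friction and masses are not known exactly. Their poses are not given: they have to be found in the camera images.
- blue: The blue-handled adjustable wrench, lying flat, bolted with its brass valve to a grey steel strip; fixed. Origin: on the worktop under the nut's axis; x from handle to jaws, y along the worm's axis, z up. Upper face 54 mm high; head, nut and handle (210 mm back) rise no higher, only the worm does. Roll the worm by stroking over its top with the tips of the shut gripper: toward -x closes, +x opens.
- blue_worm_top (a point): Top of the blue wrench's worm, 60 mm above the worktop; axes as blue. The worm: a dark ribbed steel roller 26 mm across, 22 mm long, turning in place about y; 1 N at the rim turns it, it stays as left and stops hard when the jaw is snug. Stroke from 32 mm ahead (+x) to 32 mm behind at a height 3 mm below this point, so that the tips press on the worm with 5 to 20 N; one to three strokes.
- blue_jaw (a joint): Gap in m between the blue wrench's moving jaw (on the wrench's -y side, sliding along y) and its brass nut (28 mm over flats): 0 = snug, 0.012 = fully open, starts at 0.007 to 0.010. The worm moves it 4 mm per rad of turn.
- red_jaw_tip (a point): Upper face of the moving jaw of the other wrench, with a red handle, on a dark steel valve; same make, size and axes. Its worm's axis lies 56 mm from here in -x. This jaw must stay as it is.

How it is judged (in metres and radians):
At the end, for the whole second after the job is handed in: The blue-handled wrench's moving jaw is within 1.5 mm of its nut, and the red-handled wrench's jaw is within 3 mm of where it started (value of joint blue_jaw below 0.0015 m and distance of red_jaw_tip from where it was at the start of the episode below 0.003 m); the robot touches nothing.
It fails at once if the red-handled wrench's jaw is moved by more than 3 mm (distance of red_jaw_tip from where it was at the start of the episode above 0.003 m).
It also fails if it takes over 40 s, if anything falls off the work surface, if the arm or the gripper's body presses on something with over 40 N, if the wrist force passes 120 N, or if a joint passes its speed limit or range.

## Working session

There is one attempt and no reset: what is moved stays moved. The work goes in short steps, Python scripts to look and compute and a tool call to move; the robot and the scene stay as the last step left them, time stands still between calls to the robot, and variables do not carry over. Pictures are saved under pics/ and viewed, at most 10 in all, crops included, and the job is handed in when it is done.

Besides the shell and the picture viewer there is one more tool, called after "Emit:" as name(argument=value, ...) on one line, values as JSON. apply_moves: Moves the arm, as the interface text tells. Its arguments: {"type":"object","properties":{"steps":{"type":"array","items":{"type":"array","items":{"type":"array","items":{"type":"number"}}}}},"required":["steps"]}

```bash
mkdir -p pics; python3 - <<'E'
from rig import bot
import cv2,numpy as np
s=bot.read_state();print(s['time_s'],s['position'],s['tcp_rot'],s['force'])
for n in("scene","side","wrist"):
    m=bot.camera_model(n);np.savez(f"pics/{n}0.npz",**m);cv2.imwrite(f"pics/{n}0.png",bot.capture(n));print(n,-np.array(m["R"]).T@m["t"])
E
```

```text
0.0 [0.25083892 0.5716059  0.19378152] [[-9.15612510e-01  4.02060153e-01 -1.16800981e-03]
 [ 4.02061694e-01  9.15610850e-01 -1.77938108e-03]
 [ 3.54024222e-04 -2.09883558e-03 -9.99997735e-01]] [ 0.04971241 -0.30624634  0.22135119]
scene [0.23916949 0.48695725 0.69908646]
side [ 0.24864166 -0.6699783   0.62703437]
wrist [0.18213598 0.6024771  0.38291087]
```

View pics/scene0.png

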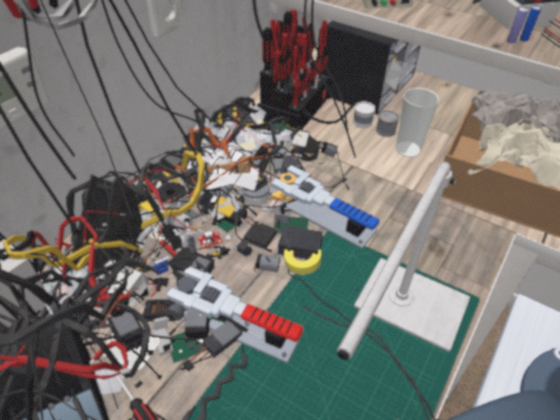

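View pics/wrist0.png

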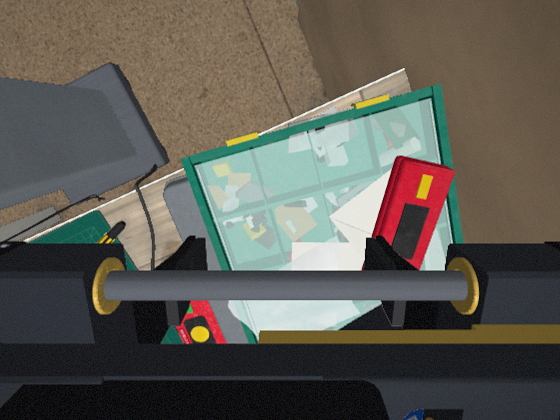

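The scene picture shows the blue wrench with its nut near (290,178) and handle end near (375,222). The red one has its nut near (208,293) and handle end near (300,330). A lamp stands to the right of the blue handle.

```bash
cat > h.py <<'E'
import numpy as np
def ray(m,uv,z):
    R=np.array(m["R"]);t=np.array(m["t"]);c=-R.T@t
    d=R.T@np.linalg.inv(m["intrinsics"])@[*uv,1]
    return c+d*(z-c[2])/d[2]
E
python3 - <<'E'
import cv2,numpy as np
from h import ray
m=np.load("pics/scene0.npz")
for n,uv,z in[("bnut",(290,178),.054),("bend",(377,221),.054),("rnut",(208,293),.054),("rend",(300,330),.054),("lampbase",(402,297),0),("lamphead",(347,352),.3),("lamptop",(445,175),.3),("cup",(408,150),0)]:print(n,ray(m,uv,z).round(3))
i=cv2.imread("pics/scene0.png")
cv2.imwrite("pics/c1.png",cv2.resize(i[150:255,255:395],None,fx=5.6,fy=5.6,interpolation=cv2.INTER_CUBIC))
E
```

```text
bnut [ 0.611 -0.133  0.054]
bend [ 0.416 -0.123  0.054]
rnut [0.572 0.173 0.054]
rend [0.414 0.148 0.054]
lampbase [ 0.316 -0.034  0.   ]
lamphead [0.3   0.273 0.3  ]
lamptop [ 0.312 -0.011  0.3  ]
cup [ 0.469 -0.421  0.   ]
```

View pics/c1.png

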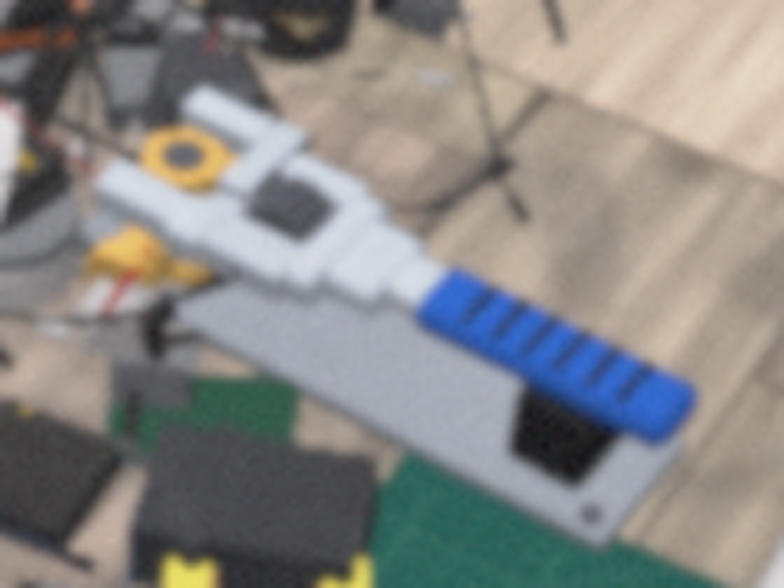

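View pics/side0.png

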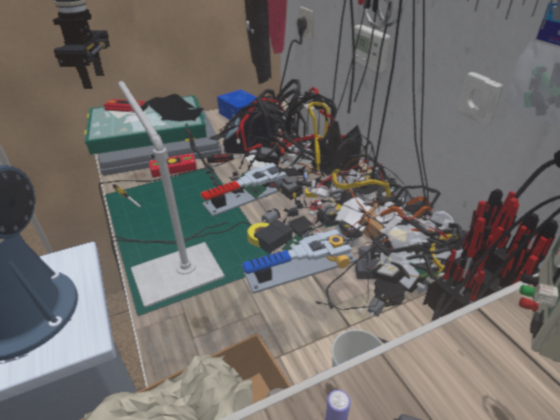

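The crop shows the blue worm at (292,200), i.e. scene pixel (307,186), and the nut at (288,178). The side view shows the lamp post from (185,267) up to (160,148), with its arm reaching out to (122,85). I'll triangulate the lamp because it stands in the way.

```bash
python3 - <<'E'
import cv2,numpy as np
from h import ray
m=np.load("pics/scene0.npz");q=np.load("pics/side0.npz")
P=lambda m:m["intrinsics"]@np.c_[m["R"],m["t"]]
def tri(a,b):
    X=cv2.triangulatePoints(P(m),P(q),np.array(a,float),np.array(b,float));return (X[:3]/X[3]).ravel().round(3)
print("posttop",tri((447,174),(162,150)),"armend",tri((347,352),(124,86)))
print("postbase",tri((402,297),(185,267)))
for n,uv,z in[("nut",(288,177.7),.054),("worm",(307.1,185.4),.06),("bend",(375,221),.054),("b0",(334,202),.054)]:print(n,ray(m,uv,z).round(4))
for n,uv,z in[("nut",(336,240),.054),("worm",(318,245),.06),("bend",(247,266),.054)]:print("side",n,ray(q,uv,z).round(4))
i=cv2.imread("pics/side0.png")
cv2.imwrite("pics/c2.png",cv2.resize(i[215:300,235:375],None,fx=5.6,fy=5.6,interpolation=cv2.INTER_CUBIC))
E
```

```text
posttop [ 0.317 -0.031  0.288] armend [0.304 0.272 0.299]
postbase [ 0.316 -0.027  0.009]
nut [ 0.6152 -0.1314  0.054 ]
worm [ 0.5687 -0.1277  0.06  ]
bend [ 0.4187 -0.1213  0.054 ]
b0 [ 0.5053 -0.1225  0.054 ]
side nut [ 0.6188 -0.1363  0.054 ]
side worm [ 0.5738 -0.1389  0.06  ]
side bend [ 0.4225 -0.125   0.054 ]
```

View pics/c2.png

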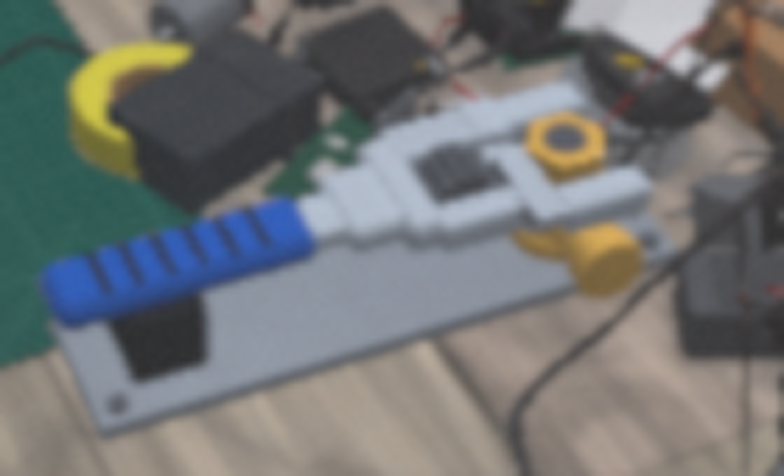

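Blue worm is about (0.571,-0.132), and the wrench axis about -3° from world x. The lamp arm is at z≈0.30, within 0.41 m of the base. I'll raise the tool, sweep round outside the lamp and shut the gripper on the way.

Emit:
apply_moves(steps=[[[0,0,-6,0,0,0,-1],[0,0,-12,0,0,0,-1],[-5,-1.2,-12.6,0,0,0,-1],[-10,-2.4,-12.6,0,0,0,-1],[-15,-3.6,-12.6,0,0,0,-1],[-20,-4.8,-12.6,0,0,0,-1],[-24.3,-5.9,-12.6,0,0,0,-1],[-29,-9.2,-12.6,0,0,-3,-1],[-33,-12,-12.6,0,0,-6,-1],[-37,-15,-12.6,0,0,-9,-1],[-41,-18,-12.6,0,0,-12,-1],[-45,-20.8,-12.6,0,0,-15,-1],[-47.5,-25.2,-12.6,0,0,-18,-1],[-50,-29.5,-12.6,0,0,-21,-1],[-52.5,-34,-12.6,0,0,-21,-1],[-55,-38.3,-12.6,0,0,-21,-1],[-58.3,-41.7,-10,0,0,-21,-1],[-61.6,-45,-7.5,0,0,-21,-1],[-64.8,-48.2,-5.6,0,0,-21,-1],[-64.8,-48.2,-5.6,0,0,-21,-1]]])

```text
time_s: 2.65
position: [0.6501, -0.1327, 0.2476]
tcp_rot: [[-0.999, 0.051, -0.004], [0.051, 0.999, 0.001], [0.004, 0.001, -1.0]]
force: [-0.1, 1.1, 0.0]
opening: 0.004
grasp_force: 0.0
```

```bash
python3 - <<'E'
from rig import bot
import cv2,numpy as np
s=bot.read_state();print(s['time_s'],s['position'],s['tcp_rot'].round(4),s['force'],s['opening'],s['joint_positions'])
m=bot.camera_model("wrist");np.savez("pics/wrist1.npz",**m);cv2.imwrite("pics/wrist1.png",bot.capture("wrist"))
def pr(X):
    p=m["intrinsics"]@(m["R"]@np.array(X)+m["t"]);return p[:2]/p[2]
print(pr([.571,-.132,.06]),pr([.617,-.133,.054]),pr(s['position']))
E
```

```text
2.65 [ 0.65013508 -0.1327281   0.24758509] [[-9.987e-01  5.150e-02 -4.300e-03]
 [ 5.150e-02  9.987e-01  9.000e-04]
 [ 4.400e-03  7.000e-04 -1.000e+00]] [-0.06690505  1.11007594  0.01805575] 0.0035750480698333656 [-2.11474865e+01  3.06408505e+01  7.23543188e+01 -4.23621758e-02
  7.72544391e+01 -1.08187889e+02]
[281.55871013 110.55495456] [282.92293073 150.99799889] [284.32083844 237.10716316]
```

View pics/wrist1.png

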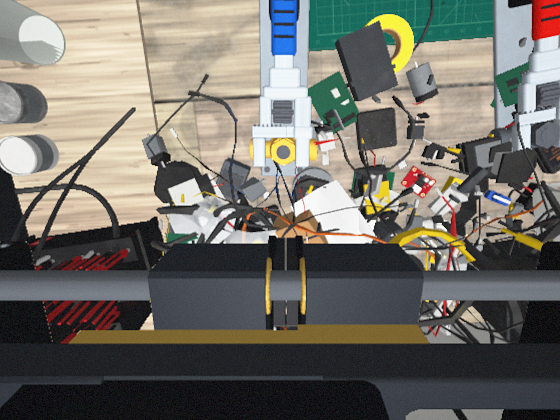

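The wrist view has the blue nut at (283,151) and the worm at (283,111), within about 1.5 px of prediction. The handle runs straight up the picture.

```bash
python3 - <<'E'
import numpy as np
from h import ray
m=np.load("pics/wrist1.npz")
w=ray(m,(283,111),.06);n=ray(m,(283,151),.054);e=ray(m,(285,20),.054);print(w,n,e)
p=np.array([.65014,-.13273,.24759]);R=np.array([[-.9987,.0515,-.0043],[.0515,.9987,.0009],[.0044,.0007,-1]])
a=(n-e)/np.linalg.norm(n-e);print("axis",a)
for s in(.034,0,-.034):
    t=w+a*s;t[2]=.057+.011;print(s,(R.T@(t-p)*100).round(2))
E
```

```text
[ 0.57156763 -0.13040025  0.06      ] [ 0.61700716 -0.13290883  0.054     ] [ 0.47823041 -0.12321303  0.054     ]
axis [ 0.99756825 -0.06969633  0.        ]
0.034 [ 4.38 -0.25 17.98]
0 [ 7.78 -0.18 17.99]
-0.034 [11.18 -0.12 18.01]
```

Descend in front of the worm, stopping 1 cm high to check the commanded height against the measured one.

Emit:
apply_moves(steps=[[[2,-0.2,5,0,0,0,-1],[4.4,-0.2,10,0,0,0,-1],[4.4,-0.2,14,0,0,0,-1],[4.4,-0.2,17,0,0,0,-1],[4.4,-0.2,17,0,0,0,-1],[4.4,-0.2,17,0,0,0,-1]]])

```text
time_s: 3.45
position: [0.6079, -0.1291, 0.0824]
tcp_rot: [[-0.999, 0.046, 0.002], [0.046, 0.999, -0.001], [-0.003, -0.001, -1.0]]
force: [0.3, 0.2, 0.1]
opening: 0.002
grasp_force: 0.0
```

```bash
python3 - <<'E'
from rig import bot
import numpy as np
for k in range(6):
    s=bot.read_state();m=bot.camera_model("wrist");print(s['time_s'],s['position'].round(4),(-np.array(m['R']).T@m['t']).round(4)); bot.capture("wrist")
E
```

```text
3.45 [ 0.6079 -0.1291  0.0824] [ 0.5323 -0.1248  0.2713]
3.5 [ 0.6082 -0.1295  0.0828] [ 0.5324 -0.125   0.2716]
3.55 [ 0.6082 -0.1296  0.0829] [ 0.5324 -0.1252  0.2716]
3.6 [ 0.6081 -0.1297  0.0827] [ 0.5323 -0.1253  0.2715]
3.65 [ 0.6078 -0.1297  0.0825] [ 0.5322 -0.1253  0.2713]
3.7 [ 0.6076 -0.1297  0.0822] [ 0.532  -0.1254  0.271 ]
```

Emit:
apply_moves(steps=[[[0,-0.2,0.5,0,0,0,-1],[0.1,-0.2,1,0,0,0,-1],[0.1,-0.2,1,0,0,0,-1],[0.1,-0.2,1,0,0,0,-1],[0.1,-0.2,1,0,0,0,-1]]])

```text
time_s: 4.38
position: [0.6057, -0.1315, 0.0708]
tcp_rot: [[-0.999, 0.047, 0.0], [0.047, 0.999, -0.0], [-0.0, -0.0, -1.0]]
force: [0.1, 0.8, -0.5]
opening: 0.003
grasp_force: 0.0
```

Emit:
apply_moves(steps=[[[0,0,0.25,0,0,0,-1],[0,0,0.25,0,0,0,-1],[0.7,0,0.25,0,0,0,-1],[1.4,0,0.25,0,0,0,-1],[2.1,0,0.25,0,0,0,-1],[2.8,0,0.25,0,0,0,-1],[3.4,0,0.25,0,0,0,-1]]])

```text
time_s: 5.25
position: [0.5711, -0.1299, 0.0683]
tcp_rot: [[-0.999, 0.047, -0.0], [0.047, 0.999, 0.0], [0.0, 0.0, -1.0]]
force: [0.2, -0.1, 0.2]
opening: 0.008
grasp_force: 0.0
```

No contact force over the worm, so I'll look.

```bash
python3 - <<'E'
from rig import bot
import cv2,numpy as np
a=bot.capture("side");w=bot.capture("scene")
s=bot.read_state();print(s['position'].round(4),s['force'].round(2),s['opening'])
q=bot.camera_model("side");
p=q["intrinsics"]@(q["R"]@(s['position']-[0,0,.011])+q["t"]);print("tip px side",p[:2]/p[2])
q=bot.camera_model("scene");p=q["intrinsics"]@(q["R"]@(s['position']-[0,0,.011])+q["t"]);print("scene",p[:2]/p[2])
f=lambda i:cv2.resize(i,(400,560),interpolation=cv2.INTER_CUBIC)
cv2.imwrite("pics/c3.png",np.hstack([f(a[180:292,280:360]),f(w[130:242,265:345])]))
E
```

```text
[ 0.5707 -0.1297  0.0682] [-0.62 -0.17 -0.25] 0.004810243240444051
tip px side [314.46215505 243.75529197]
scene [306.69441607 185.49871779]
```

View pics/c3.png

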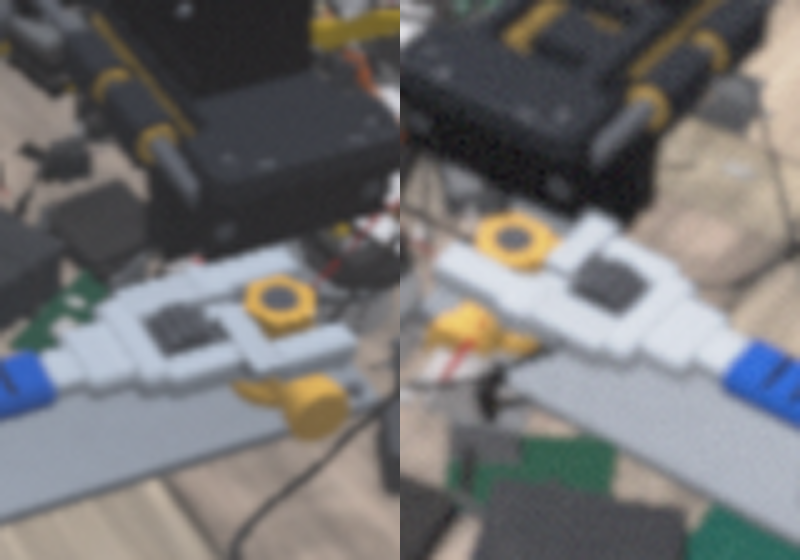

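The crop shows the gripper apparently well above the worm, with nothing at the predicted tip pixel (crop (172,319)). I'll take fresh pictures of the whole tool to settle whether the image or the height is off.

```bash
python3 - <<'E'
from rig import bot
import cv2,numpy as np
a=bot.capture("side");w=bot.capture("wrist");c=bot.capture("scene")
s=bot.read_state();print(s['time_s'],s['position'].round(4),s['force'].round(2))
f=lambda i,x,y:cv2.resize(i,(x,y),interpolation=cv2.INTER_CUBIC)
cv2.imwrite("pics/c4.png",np.hstack([f(a[100:280,250:370],400,600),np.vstack([f(w[0:330,60:500],400,300),f(c[50:230,190:430],400,300)])]))
E
```

```text
5.5 [ 0.572  -0.13    0.0684] [0.09 0.41 0.66]
```

View pics/c4.png

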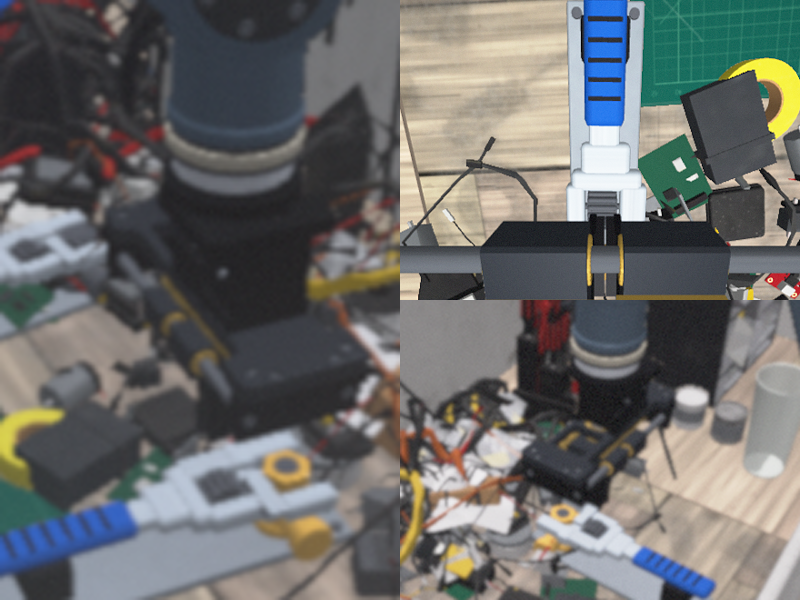

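The wrist view has the tips just in front of the worm (crop (605,205)). The side and scene views show the worm uncovered, with the gripper body behind and above it. I'll check numerically where the body corners should project.

```bash
python3 - <<'E'
from rig import bot
import numpy as np
s=bot.read_state();R=s['tcp_rot'];p=s['position']
for n in("side","scene","wrist"):
    q=bot.camera_model(n)
    print(n)
    for o in[(0,0,.011),(.0375,-.095,-.059),(.0375,.095,-.059),(-.0375,-.095,-.059),(-.0375,.095,-.059),(0,0,-.059)]:
        X=p+R@np.array(o);u=q["intrinsics"]@(q["R"]@X+q["t"]);print(o,(u[:2]/u[2]).round(0))
    for X in([.5715,-.1305,.06],):
        u=q["intrinsics"]@(q["R"]@np.array(X)+q["t"]);print("worm",(u[:2]/u[2]).round(1))
E
```

```text
side
(0, 0, 0.011) [315. 244.]
(0.0375, -0.095, -0.059) [321. 253.]
(0.0375, 0.095, -0.059) [280. 196.]
(-0.0375, -0.095, -0.059) [358. 242.]
(-0.0375, 0.095, -0.059) [312. 188.]
(0, 0, -0.059) [316. 217.]
worm [315.  242.9]
scene
(0, 0, 0.011) [306. 185.]
(0.0375, -0.095, -0.059) [352. 140.]
(0.0375, 0.095, -0.059) [296. 194.]
(-0.0375, -0.095, -0.059) [319. 126.]
(-0.0375, 0.095, -0.059) [261. 176.]
(0, 0, -0.059) [308. 157.]
worm [306.6 184.1]
wrist
(0, 0, 0.011) [284. 231.]
(0.0375, -0.095, -0.059) [ 59. 206.]
(0.0375, 0.095, -0.059) [509. 206.]
(-0.0375, -0.095, -0.059) [ 89. 354.]
(-0.0375, 0.095, -0.059) [479. 354.]
(0, 0, -0.059) [284. 285.]
worm [283.6 231.7]
```

```bash
python3 - <<'E'
from rig import bot
import cv2,numpy as np
m=np.load("pics/wrist1.npz");q=bot.camera_model("wrist");w=bot.capture("wrist");cv2.imwrite("pics/wrist2.png",w)
np.savez("pics/wrist2.npz",**q)
P=lambda m:m["intrinsics"]@np.c_[m["R"],m["t"]]
for b in(215,221,227):
    X=cv2.triangulatePoints(P(m),P(q),np.array([283,111.]),np.array([282.,b]));print(b,(X[:3]/X[3]).ravel().round(4))
print(m["intrinsics"])
a=cv2.imread("pics/wrist1.png")
f=lambda i:cv2.resize(i,(400,480),interpolation=cv2.INTER_CUBIC)
cv2.imwrite("pics/c5.png",np.hstack([f(a[60:180,233:333]),f(w[140:260,233:333])]))
E
```

```text
215 [ 0.5711 -0.1312  0.0253]
221 [ 0.5713 -0.1311  0.0389]
227 [ 0.5714 -0.131   0.0512]
[[320.33521034   0.         285.24425794]
 [  0.         320.33521034 203.8680509 ]
 [  0.           0.           1.        ]]
```

View pics/c5.png

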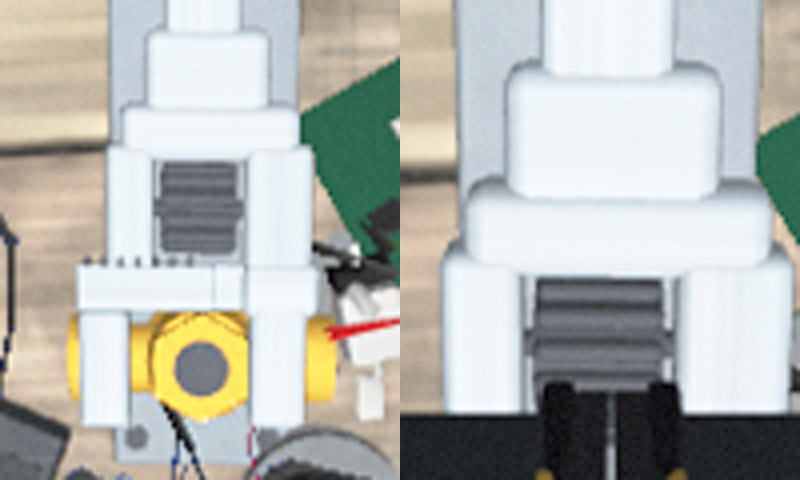

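The close view shows the worm axle at row 225.5 here and row 112 in the first view, which agrees with an axle height of about 47 mm. The fingertip's near edge is at row 236, so I'll work out how high that puts it.

```bash
python3 - <<'E'
from rig import bot
import cv2,numpy as np
s=bot.read_state();R=s['tcp_rot'];p=s['position'];print(p,s['opening'])
q=np.load("pics/wrist2.npz");m=np.load("pics/wrist1.npz")
P=lambda m:m["intrinsics"]@np.c_[m["R"],m["t"]]
X=cv2.triangulatePoints(P(m),P(q),np.array([283,112.]),np.array([283.,225.5]));print((X[:3]/X[3]).ravel())
def pr(q,X):
    u=q["intrinsics"]@(q["R"]@X+q["t"]);return (u[:2]/u[2]).round(1)
for x in(.0095,0):
  for z in(.011,0,-.01,-.02,-.03):print(x,z,pr(q,p+R@[x,-.01,z]),pr(q,p+R@[x,.01,z]))
# apparent tip row in first picture
a=cv2.imread("pics/wrist1.png");w=cv2.imread("pics/wrist2.png")
for n,i in(("1",a),("2",w)):print(n,[int(v) for v in i[222:250,275].mean(1)],[int(v) for v in i[222:250,285].mean(1)])
for X in([.571,-.131,.06],[.5585,-.131,.047],[.571,-.131,.047]):print(X,pr(q,np.array(X)))
E
```

```text
[ 0.57205131 -0.13004675  0.0683255 ] 0.008146885621646277
[ 0.57251391 -0.13078893  0.04515164]
0.0095 0.011 [269.1 217.4] [299.5 217.4]
0.0095 0 [268.2 222.9] [300.3 222.9]
0.0095 -0.01 [267.4 228.5] [301.  228.4]
0.0095 -0.02 [266.4 234.6] [301.9 234.6]
0.0095 -0.03 [265.4 241.4] [302.8 241.4]
0 0.011 [269.3 231. ] [299.4 231. ]
0 0 [268.5 237.2] [300.1 237.1]
0 -0.01 [267.6 243.3] [300.9 243.3]
0 -0.02 [266.7 250.2] [301.7 250.1]
0 -0.03 [265.7 257.8] [302.6 257.7]
1 [87, 83, 84, 85, 80, 56, 57, 103, 193, 197, 191, 218, 238, 187, 82, 9, 21, 21, 18, 20, 22, 19, 23, 26, 18, 21, 21, 20] [104, 86, 89, 84, 81, 112, 157, 164, 134, 84, 63, 75, 116, 162, 172, 143, 114, 113, 110, 105, 110, 114, 109, 105, 105, 110, 112, 110]
2 [97, 105, 90, 70, 93, 111, 123, 122, 112, 122, 97, 78, 99, 70, 27, 16, 26, 18, 28, 15, 27, 27, 18, 23, 20, 25, 26, 18] [103, 103, 83, 76, 90, 110, 126, 121, 115, 121, 108, 79, 91, 114, 125, 103, 62, 65, 76, 85, 81, 69, 77, 81, 80, 110, 99, 84]
[0.571, -0.131, 0.06] [282.8 231. ]
[0.5585, -0.131, 0.047] [282.  207.1]
[0.571, -0.131, 0.047] [282.9 224.4]
```

All three cameras put the tips about 3 cm higher than the stated TCP geometry implies, which explains the missing contact. I'll feel for the worm's top from above instead, in small steps with a force check after each.

Emit:
apply_moves(steps=[[[0,0,0.3,0,0,0,-1],[0,0,0.6,0,0,0,-1],[0,0,0.9,0,0,0,-1],[0,0,1.2,0,0,0,-1],[0,0,1.2,0,0,0,-1]]])

```text
time_s: 6.18
position: [0.5714, -0.1298, 0.0558]
tcp_rot: [[-0.999, 0.047, -0.001], [0.047, 0.999, 0.0], [0.001, 0.0, -1.0]]
force: [-0.8, -0.1, -0.7]
opening: 0.005
grasp_force: 0.0
```

Emit:
apply_moves(steps=[[[0,0,0.3,0,0,0,-1],[0,0,0.6,0,0,0,-1],[0,0,0.8,0,0,0,-1],[0,0,0.8,0,0,0,-1]]])

```text
time_s: 6.68
position: [0.5715, -0.1298, 0.048]
tcp_rot: [[-0.999, 0.047, -0.0], [0.047, 0.999, 0.0], [0.0, 0.0, -1.0]]
force: [0.2, 0.2, -0.4]
opening: 0.005
grasp_force: 0.0
```

```bash
python3 - <<'E'
from rig import bot
import cv2,numpy as np
s=bot.read_state();print(s['position'].round(4),s['force'].round(1))
w=bot.capture("wrist");cv2.imwrite("pics/wrist3.png",w)
print([int(v) for v in w[195:255,275].mean(1)])
E
```

```text
[ 0.5715 -0.1298  0.048 ] [ 0.2  0.2 -0.4]
[248, 249, 245, 227, 225, 234, 239, 244, 246, 247, 245, 246, 245, 244, 246, 246, 247, 247, 246, 246, 245, 243, 240, 242, 169, 63, 78, 106, 121, 128, 104, 72, 68, 79, 100, 113, 127, 121, 105, 104, 69, 24, 24, 23, 22, 19, 21, 29, 23, 25, 21, 30, 13, 19, 17, 17, 30, 13, 26, 27]
```

Emit:
apply_moves(steps=[[[0,0,0.2,0,0,0,-1],[0,0,0.4,0,0,0,-1],[0,0,0.6,0,0,0,-1],[0,0,0.6,0,0,0,-1]]])

```text
time_s: 7.22
position: [0.5715, -0.1298, 0.042]
tcp_rot: [[-0.999, 0.047, -0.0], [0.047, 0.999, 0.0], [0.0, 0.0, -1.0]]
force: [-0.0, 0.5, 1.0]
opening: 0.007
grasp_force: 0.0
```

Emit:
apply_moves(steps=[[[0,0,0.2,0,0,0,-1],[0,0,0.3,0,0,0,-1],[0,0,0.3,0,0,0,-1]]])

```text
time_s: 7.6
position: [0.5716, -0.1299, 0.0391]
tcp_rot: [[-0.999, 0.047, -0.0], [0.047, 0.999, 0.0], [0.0, 0.0, -1.0]]
force: [-0.0, 0.0, 0.4]
opening: 0.008
grasp_force: 0.0
```

Emit:
apply_moves(steps=[[[0,0,0.2,0,0,0,-1],[0,0,0.3,0,0,0,-1],[0,0,0.3,0,0,0,-1]]])

```text
time_s: 7.98
position: [0.5716, -0.1298, 0.0361]
tcp_rot: [[-0.999, 0.047, -0.0], [0.047, 0.999, 0.0], [0.0, 0.0, -1.0]]
force: [-0.5, 0.1, 0.5]
opening: 0.006
grasp_force: 0.0
```

Emit:
apply_moves(steps=[[[0,0,0.2,0,0,0,-1],[0,0,0.25,0,0,0,-1],[0,0,0.25,0,0,0,-1]]])

```text
time_s: 8.35
position: [0.5716, -0.1299, 0.0337]
tcp_rot: [[-0.999, 0.047, -0.0], [0.047, 0.999, 0.0], [0.0, 0.0, -1.0]]
force: [-0.2, 0.5, 0.3]
opening: 0.001
grasp_force: 0.0
```

```bash
python3 - <<'E'
from rig import bot
import cv2,numpy as np
s=bot.read_state();print(s['position'].round(4),s['force'].round(1))
w=bot.capture("wrist");a=bot.capture("side");c=bot.capture("scene")
f=lambda i,x,y:cv2.resize(i,(x,y),interpolation=cv2.INTER_CUBIC)
cv2.imwrite("pics/c6.png",np.hstack([f(a[180:280,270:370],400,600),np.vstack([f(w[180:270,225:345],400,300),f(c[130:220,250:370],400,300)])]))
E
```

```text
[ 0.5716 -0.1299  0.0337] [-0.2  0.5  0.3]
```

View pics/c6.png

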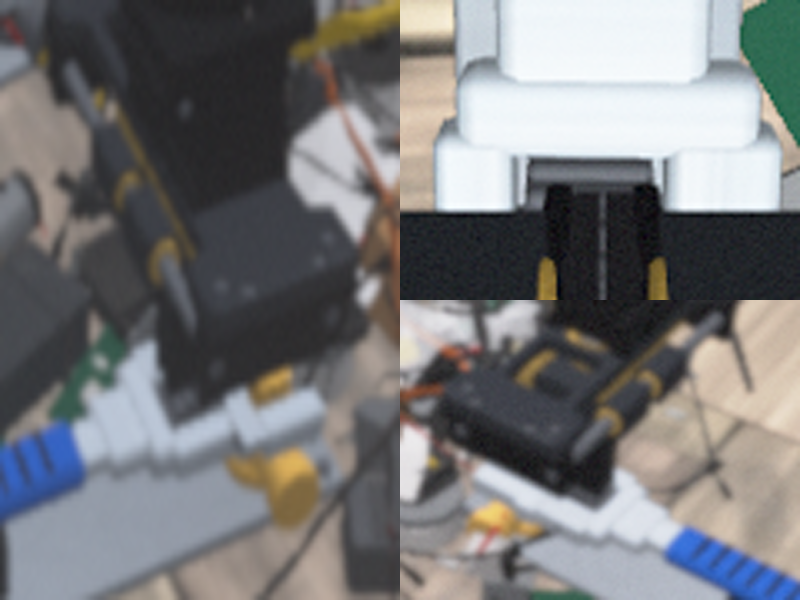

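The picture shows the tips right over the worm, within a few mm of its top. I'll continue in small steps.

Emit:
apply_moves(steps=[[[0,0,0.15,0,0,0,-1],[0,0,0.15,0,0,0,-1]]])

```text
time_s: 8.75
position: [0.5718, -0.13, 0.0323]
tcp_rot: [[-0.999, 0.047, 0.0], [0.047, 0.999, -0.0], [-0.0, -0.0, -1.0]]
force: [0.6, -0.3, 1.2]
opening: 0.007
grasp_force: 0.3
```

Emit:
apply_moves(steps=[[[0,0,0.15,0,0,0,-1],[0,0,0.15,0,0,0,-1]]])

```text
time_s: 9.0
position: [0.572, -0.13, 0.032]
tcp_rot: [[-0.999, 0.047, 0.001], [0.047, 0.999, -0.0], [-0.001, -0.0, -1.0]]
force: [-1.2, 0.7, 7.6]
opening: 0.006
grasp_force: 3.9
```

Contact: about 7.6 N at 1.2 mm of press. The contact height is TCP z≈0.032. Now I'll stroke the back half toward -x, then lift.

Emit:
apply_moves(steps=[[[0.2,0,0.08,0,0,0,-1],[0.6,0,0.1,0,0,0,-1],[1.0,0,0.1,0,0,0,-1],[1.4,0,0.1,0,0,0,-1]]])

```text
time_s: 9.5
position: [0.5589, -0.1295, 0.0306]
tcp_rot: [[-0.999, 0.047, 0.003], [0.047, 0.999, -0.001], [-0.003, -0.001, -1.0]]
force: [1.7, 0.0, 0.6]
opening: 0.007
grasp_force: 0.6
```

Emit:
apply_moves(steps=[[[0.6,0,0,0,0,0,-1],[1.2,0,0,0,0,0,-1],[1.8,0,0,0,0,0,-1],[1.8,0,0,0,0,0,-1]]])

```text
time_s: 10.0
position: [0.5387, -0.1282, 0.0294]
tcp_rot: [[-0.999, 0.048, -0.001], [0.048, 0.999, 0.001], [0.002, 0.001, -1.0]]
force: [0.2, 0.3, 0.4]
opening: 0.006
grasp_force: 0.0
```

Emit:
apply_moves(steps=[[[0,0,-1.5,0,0,0,-1],[-2,0,-2,0,0,0,-1],[-6.4,0,-2,0,0,0,-1],[-6.4,0,-1,0,0,0,-1],[-6.4,0,0,0,0,0,-1],[-6.4,0,0,0,0,0,-1]]])

```text
time_s: 10.75
position: [0.6013, -0.1306, 0.0285]
tcp_rot: [[-0.999, 0.047, -0.004], [0.047, 0.999, 0.002], [0.004, 0.001, -1.0]]
force: [0.1, 0.8, -0.2]
opening: 0.002
grasp_force: 0.0
```

```bash
python3 - <<'E'
from rig import bot
s=bot.read_state();print(s['time_s'],s['position'].round(4),s['force'].round(1))
E
```

```text
10.75 [ 0.6013 -0.1306  0.0285] [ 0.1  0.8 -0.2]
```

Full stroke at the working height, pausing at the middle to read the force.

Emit:
apply_moves(steps=[[[0.8,0,0,0,0,0,-1],[1.4,0,0,0,0,0,-1],[1.9,0,0,0,0,0,-1],[2.4,0,0,0,0,0,-1],[2.9,0,0,0,0,0,-1]]])

```text
time_s: 11.38
position: [0.5782, -0.1306, 0.0322]
tcp_rot: [[-0.999, 0.048, 0.008], [0.048, 0.999, -0.002], [-0.008, -0.002, -1.0]]
force: [5.9, 2.4, 7.2]
opening: 0.008
grasp_force: 3.9
```

Emit:
apply_moves(steps=[[[0.5,0,0,0,0,0,-1],[1.0,0,0,0,0,0,-1],[1.5,0,0,0,0,0,-1],[2.5,0,0,0,0,0,-1],[3.4,0,0,0,0,0,-1],[3.4,0,-2,0,0,0,-1],[0,0,-4,0,0,0,-1],[-5,0,-6,0,0,0,-1],[-10,0,-8,0,0,0,-1],[-10,0,-8,0,0,0,-1]]])

```text
time_s: 12.62
position: [0.6783, -0.1356, 0.1112]
tcp_rot: [[-0.999, 0.046, 0.006], [0.046, 0.999, -0.002], [-0.006, -0.002, -1.0]]
force: [0.0, 0.7, -0.8]
opening: 0.005
grasp_force: 0.0
```

```bash
python3 - <<'E'
from rig import bot
import cv2,numpy as np
s=bot.read_state();print(s['time_s'],s['position'].round(4))
q=bot.camera_model("wrist");w=bot.capture("wrist");cv2.imwrite("pics/wrist4.png",w);np.savez("pics/wrist4.npz",**q)
for X in([.617,-.133,.054],[.5715,-.1305,.06]):
    u=q["intrinsics"]@(q["R"]@np.array(X)+q["t"]);print(u[:2]/u[2])
# before/after jaw gap: grey row profile through nut
a=cv2.imread("pics/wrist1.png");print([tuple(map(int,v)) for v in a[151,250:312]])
E
```

```text
12.625 [ 0.6783 -0.1356  0.1112]
[284.25057019 132.0655647 ]
[284.65578583  65.30288829]
[(91, 233, 255), (93, 235, 255), (137, 229, 255), (225, 204, 188), (244, 236, 227), (250, 247, 239), (248, 244, 237), (249, 246, 239), (250, 246, 241), (249, 246, 240), (251, 248, 244), (251, 248, 243), (250, 247, 240), (246, 241, 233), (230, 217, 203), (137, 169, 198), (95, 238, 255), (96, 235, 255), (105, 237, 255), (92, 216, 252), (58, 135, 177), (90, 215, 250), (107, 247, 255), (103, 238, 255), (99, 238, 255), (103, 236, 255), (122, 185, 226), (132, 116, 106), (132, 124, 119), (131, 122, 117), (130, 120, 119), (133, 126, 123), (131, 123, 119), (133, 124, 119), (131, 123, 120), (128, 121, 119), (130, 125, 120), (130, 122, 118), (129, 121, 117), (128, 129, 133), (115, 192, 234), (99, 240, 255), (101, 238, 255), (100, 238, 255), (103, 227, 255), (157, 155, 152), (236, 225, 213), (247, 243, 234), (250, 246, 241), (249, 246, 239), (251, 247, 243), (250, 246, 241), (250, 246, 239), (251, 248, 242), (250, 246, 240), (249, 246, 240), (249, 245, 239), (250, 244, 235), (237, 228, 222), (128, 201, 233), (94, 235, 255), (105, 237, 254)]
```

```bash
python3 - <<'E'
import cv2,numpy as np
w=cv2.imread("pics/wrist4.png")
def show(i,r,c0,c1):
    s=""
    for b,g,rr in i[r,c0:c1].astype(int):
        s+="W" if b>190 else "Y" if rr-b>110 and rr>215 else "y" if rr-b>50 else "g" if b>60 else "."
    return s
a=cv2.imread("pics/wrist1.png")
for r in range(138,166,2):print(r,show(a,r,245,320))
print()
for r in range(108,158,3):print(r,show(w,r,225,345))
E
```

```text
138 ggggggygWWWWWWWWWWWggWWWWWgyyyyyyyYYyyyyYYYyyyyyygWWWWWWWWWWWWWWWWggggggggW
140 gggggyygWWWWWWWWWWWWgggggyyyyyYYYYyYYYYYYYYYYYYyyygWWWWWWWWWWWWWWyyyyyyyggW
142 ggggyYYyWWWWWWWWWWWWgyyyyyyyyYYYYYYYYYYYYYYYYYYYYygWWWWWWWWWWWWWgYYYYyyyyyy
144 ggggyYYyWWWWWWWWWWWWyYYYYyyyYYYYYYYYYYYYYYYYYYYYYygWWWWWWWWWWWWWyYYYYYYYyyy
146 ggggyYYYWWWWWWWWWWWWyYYYYyyYYYYYYYygggggggYYYYYYYYgWWWWWWWWWWWWWyYYYYYYYygg
148 WWggyYYYWWWWWWWWWWWWyYYYYyYYYYYYygggggggggggYYYYYYgWWWWWWWWWWWWWyYYYYYYYygg
150 ggggyYYYWWWWWWWWWWWWyYYYYyYYYYYYgggggggggggggYYYYYgWWWWWWWWWWWWWyYYYYYYYygg
152 ggggyYYYWWWWWWWWWWWWyYYYYyYYYYYygggggggggggggyYYYYgWWWWWWWWWWWWWYYYYYYYYggg
154 ggggyYYYWWWWWWWWWWWWyYYYYyYYYYYYgggggggggggggYYYYYgWWWWWWWWWWWWWYYYYYYYYggg
156 gggggYYYWWWWWWWWWWWWgYYYYYYYYYYYYgggggggggggYYYYYYgWWWWWWWWWWWWWYYYYYYYYggg
158 gggggyYYWWWWWWWWWWWWgWgWggYyYYYYYYYygggggyYYYYYYYYgWWWWWWWWWWWWWyYYYYYYyggg
160 ggggggyyWWWWWWWWWWWWgWWWWWWgyYYYYYYYYYYYYYYYYYyYYygWWWWWWWWWWWWWyyyyyyygggg
162 ggggggggWWWWWWWWWWWWgWWWWWWWW..yyYYYYYYYYYYYYYyWWWgWWWWWWWWWWWWWggggggggggg
164 gggggggggWWWWWWWWWWWgWWWWWWWWW...gWgyYYyygWWWWWWWWgWWWWW
[... 1445 characters left out ...]
YYYYYYygggggggggggggggyYYYYYYYYYYgWWWWWWWWWWWWWWWWWWWWWYYYYYYYYYYyggggggWWW
144 gWgggggggyYYYYYYYYYYYyWWWWWWWWWWWWWWWWWWgyYYYYYYYYYYYYYYygggggyYYYYYYYYYYYYYYYgWWWWWWWWWWWWWWWWWWWWWYYYYYYYYYYgggggggWWW
147 gggggggggggyyyyyyyyyygWWWWWWWWWWWWWWWWWWgggg.yYYYYYYYYYYYYYYYYYYYYYYYYYYYYYYyggWWWWWWWWWWWWWWWWWWWWWyYYYYYYYyggggggggWWW
150 ggggggggggggggggggggggWWWWWWWWWWWWWWWWWWggWWW....yYYYYYYYYYYYYYYYYYYyyYYyWWWWggWWWWWWWWWWWWWWWWWWWWWgggggggggggggggggWWW
153 gggggggggggggggggggggggWWWWWWWWWWWWWWWWWggWWWWg...gggyyYYYYYYYYYyyyggWWWWWWWWggWWWWWWWWWWWWWWWWWWWWggggggggggggggggggWWW
156 .......ggggggggggggggggggWWWWWWWWWWWWWWWWWWWWWWW....ggWWWWWWWWWWWWWWWWWWWWWWWWWgWWWWWWWWWWWWWWWWWWgggggggggggggggggggggg
```

The row profile shows the nut touching both jaws: a 1 px seam on each side, where the gap was about 5 px before. I'll do one more stroke to be sure of snug, since the worm stops hard, then lift and check again.

Emit:
apply_moves(steps=[[[4,0,3,0,0,0,-1],[7.1,0,6,0,0,0,-1],[7.1,0,8,0,0,0,-1],[7.1,0,8,0,0,0,-1],[7.9,0,8,0,0,0,-1],[8.5,0,8,0,0,0,-1],[9,0,8,0,0,0,-1],[9.5,0,8,0,0,0,-1],[10,0,8,0,0,0,-1],[10.5,0,8,0,0,0,-1],[11,0,8,0,0,0,-1],[11.5,0,8,0,0,0,-1],[12.5,0,8,0,0,0,-1],[13.4,0,8,0,0,0,-1],[13.4,0,6,0,0,0,-1],[10,0,3,0,0,0,-1],[5,0,0,0,0,0,-1],[0,0,0,0,0,0,-1],[0,0,0,0,0,0,-1],[0,0,0,0,0,0,-1]]])

```text
time_s: 15.18
position: [0.6718, -0.134, 0.108]
tcp_rot: [[-0.999, 0.047, -0.005], [0.047, 0.999, 0.002], [0.005, 0.001, -1.0]]
force: [-0.8, -0.1, 0.4]
opening: 0.004
grasp_force: 0.0
```

```bash
python3 - <<'E'
from rig import bot
import numpy as np
s=bot.read_state();w=bot.capture("wrist");print(s['time_s'],s['position'].round(4),s['force'].round(1))
for r in range(120,147,4):
    print(r,"".join("W" if b>190 else "Y" if rr-b>110 and rr>215 else "y" if rr-b>50 else "g" for b,g,rr in w[r,235:315].astype(int)))
E
```

```text
15.175 [ 0.6718 -0.134   0.108 ] [-0.8 -0.1  0.4]
120 ggggggggggWWWWWWWWWWWWWWWWWWWWWWWggggggggggggggggggggggggggggggWgWWWWWWWWWWWWWWW
124 yyyyyyyyyWWWWWWWWWWWWWWWWWWWggyyyyyyyyYYYYYYYYYYYYYYYYYYYYyyyyyYYygWWWWWWWWWWWWW
128 yyYyyyYyyWWWWWWWWWWWWWWWWWWWggyyyYYYYYYYYYYYYYYYYYYYYYYYYYYYYYYyyygWWWWWWWWWWWWW
132 YYYYYYYYygWWWWWWWWWWWWWWWWWWgyYYYYYYYYYYYYYYYYyyyyYYYYYYYYYYYYYYYYgWWWWWWWWWWWWW
136 YYYYYYYYygWWWWWWWWWWWWWWWWWWgYYYYYYYYYYggggggggggggggggyYYYYYYYYYYgWWWWWWWWWWWWW
140 YYYYYYYYYgWWWWWWWWWWWWWWWWWWgYYYYYYYYgggggggggggggggggggggYYYYYYYYgWWWWWWWWWWWWW
144 YYYYYYYYyyWWWWWWWWWWWWWWWWWWgYYYYYYYygggggggggggggggggggggyYYYYYYYgWWWWWWWWWWWWW
```

Unchanged: snug on both sides, and the arm is clear.

```bash
python3 -c "
from rig import bot
print(bot.hand_in())"
```

```text
the job is handed in; nothing more can be done
None
```

I closed the blue wrench's jaw snugly on its brass nut: the wrist picture shows only a 1-pixel seam (under about 1 mm) on each side. The red wrench was never touched, the arm was clear, and I handed the job in at about 15 s; no verdict came back.

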